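# Put away the loose parts after a chromatography run

### The arm

A 6-joint arm with a two-finger parallel gripper is mounted at the origin on the work surface. World frame = base frame: x ahead of the robot, y to its left, z up, the work surface at z = 0. Lengths are in m, angles in rad, forces in N, time in s.
With the tool pointing down it reaches from about 0.25 to 0.775 m from the base axis. Payload 4 kg.
Tool frame: the origin (TCP) lies between the finger pads; the fingertips stand 25 mm ahead of it and the grasp point (between the pads) lies 6 mm ahead of it (robot.tip_reach is the z of the fingertips in the tool frame, in m); z points along the fingers, y is the line along which they close (so a half turn about z gives the same grasp; the last joint's range is limited). The gripper opens to 94 mm and grips with 3 to 60 N. Pads are 16 mm wide; open, the fingers measure 119 mm over their backs; the gripper's body (75 mm by 177 mm) begins 78 mm behind the grasp point.
Start: joints at [-1.345, 0.087, 1.371, -0, 1.684, -0.103], TCP at [0.178, -0.521, 0.231] pointing down, gripper open.
Joint ranges: [-3.1, 3.1], [-0.76, 2.03], [0.27, 2.55], [-1.08, 4.22], [0.17, 2.65], [-2.57, 2.57]. Speed limits (rad/s): [2.79, 2.79, 3.14, 3.14, 3.14, 3.14].

### API

Orientations are given as [roll, pitch, yaw] about the fixed x, y, z axes, in that order (R = Rz(yaw) Ry(pitch) Rx(roll)).
In Python, from bench import robot gives the robot as it stands. The module is installed in compiled form; this text tells all that it offers.
- The arm moves only by the shell command python3 -m handwheel 'ROWS'. ROWS is JSON, a list of rows, each a list of 3 entries, a list of its own where there are three numbers: the turn, a rotation vector about the world's x, y, z in units of 90 degrees (1.0 is 90 degrees), then the shift along the world's x, y, z in units of 0.05 m (1.0 is 0.05 m), then the closure, from 0 (fully open) to 1 (shut). A call has 1 to 5 rows; each row shifts and turns the commanded pose from where the row before left it; what a row does not reach is not made up. A row lasts 1/10 s, in which the tool goes at most 50 mm and 8.59 degrees, less where a joint would pass 70% of its speed; a pose out of reach is approached as far as the arm can. A call with a number of a shift or a turn outside -1 to 1 is refused whole. A call with a gripper value outside its range is refused whole. The fingers move at their own pace and stop on an object; the grip force is fixed at half the most. Time passes only in rows, so rows that do not move let the fingers close. It gives the time, the measured TCP pose, the force, the opening and the grip force at its end, in the units of the state.
- robot.get_obs(): the state, without advancing time (a new reading comes with each control period).
- robot.snapshot(name): name is "scene" or "side" or "wrist"; returns (picture, depth): 420x560x3 uint8, red, green, blue; 420x560 float32, m along the optical axis (not along the pixel's ray), 0 where there is no reading.
- robot.calibration(name): a dict with "mtx" (3x3 intrinsics, pixels), "extrinsics" (4x4, takes a point from camera to world coordinates); the wrist camera has in their place "hand_eye" (4x4, takes a point from camera to tool coordinates, whose origin is the TCP and whose axes are the flange's). Camera axes: x right, y down, z forward; pixel columns grow to the right and rows downward; lengths in m; the calibration is good to about 2 mm. The wrist camera is an equidistant fisheye: a pixel r from the principal point sees the ray r / f radians off the axis. A picture is of the moment at which its call begins: read the wrist's pose just before it. calibration takes no time and is no camera call.
- robot.close_job(): hands the job in; it is judged then, once.
Trained networks look in the newest picture that a camera, given by its name, has taken for a name from the list of things; names that differ only in an ending like _2 or _b are one class to them, and where a whole thing is asked for, a point or a joint stands for the part that bears it (a point fixed in the world has none). Each returns a list of dicts, best first, with "p" (0 to 1); they miss things now and then, are a little off and sometimes report something else, mostly with a low value. They report only what shows in the picture. A call takes as long as a camera call. They do not tell look-alikes from the thing itself.
- robot.boxes_of(query, camera): "bbox" ([left, top, right, bottom] in pixels, round what is visible of it).
The state is a dict: "time": time; "joint_positions": joint angles; "qvel": joint speeds; "joint_torque": joint torques, N m; "tool_pos": TCP position; "ee_rot": TCP orientation; "wrist_force": force on the tool from outside, world axes, zero at the start; "wrist_torque": the same for the moment, N m; "width": finger opening in m; "finger_force": force on a finger pad.
Only numpy, scipy, OpenCV 4.12 (cv2) and the standard library are available. Lean on these libraries where they do the work, as an engineer would, in place of code of your own. Each camera call takes 0.05 s, during which the arm holds its last target. There are 200 camera calls.

### The job

Clear up the mixed parts lying near you on the lab bench: lay the long steel column lengthwise in the long bay of the grey column tray and the short column likewise in its short bay, stand the two brown glass vials in the white rack, one in each pocket, and set the loose blue bottle cap in the middle of the round dish with its two ports up. The vials are glass: set them down gently, do not drop them or knock them over. Let go of everything at the end.

Things in the scene. Friction and masses are not known exactly. Their poses are not given: they have to be found in the camera images.
- long_column: The longer of two stainless steel chromatography columns, 125 mm long. Lies on its side. 14 mm round bare tube between two 18 mm (across flats) hexagonal end nuts, each 22 mm long, so grip it at mid-length across the tube. Origin on its axis at mid-length, 9 mm above the surface it lies on; its x axis runs along it, its z axis turns with it if it rolls. About 160 g.
- short_column: The shorter steel column, 70 mm long. Lies on its side. 14 mm round bare tube between two 18 mm (across flats) hexagonal end nuts, each 22 mm long, so grip it at mid-length across the tube. Origin on its axis at mid-length, 9 mm above the surface it lies on; its x axis runs along it, its z axis turns with it if it rolls. About 90 g.
- vial_a: Brown glass sample vial with a white screw cap, standing upright: glass 28 mm in diameter up to a shoulder at 68 mm, cap 24 mm in diameter from 72 to 90 mm, 90 mm tall overall. Origin at the centre of its underside, z up. The two vials are alike and may change places. It can be gripped by the glass or by the cap. About 70 g.
- vial_b: Brown glass sample vial with a white screw cap, standing upright: glass 28 mm in diameter up to a shoulder at 68 mm, cap 24 mm in diameter from 72 to 90 mm, 90 mm tall overall. Origin at the centre of its underside, z up. The two vials are alike and may change places. It can be gripped by the glass or by the cap. About 70 g.
- cap: Loose blue plastic screw cap of a reagent bottle, a ribbed disc 54 mm in diameter and 26 mm high, lying open side down, with two white port stubs (10 mm in diameter, 8 mm high) on its top. Origin at the centre of its underside, z up. About 35 g.
- column_tray: Fixed grey plastic tray, 144 mm along its x and 158 mm along its y, 14 mm high, with a 4 mm floor and 4 mm walls. Two bays side by side, both running along the tray's y: the long bay, 66 mm wide and 150 mm long, has its centre at x = -35 mm (the side nearer the robot), y = 0; the short bay, 66 mm wide and 95 mm long, between two solid end blocks, has its centre at x = +35 mm, y = 0. Origin at the centre of its underside, z up.
- vial_rack: Fixed white plastic rack, an open box 54 mm along its x, 104 mm along its y and 45 mm high, with a 4 mm floor and 4 mm walls and one divider: two square pockets 46 mm wide with centres at y = -25 and y = +25 mm, x = 0. Origin at the centre of its underside, z up.
- dish: Fixed round shallow white ceramic dish, 110 mm across its rim, 92 mm across its foot, 14 mm high, with a 4 mm floor and a 3 mm wall. Origin at the centre of its underside, z up.
Mind the look-alikes: they are no part of the job. What is shaped like the long_column but pink or red is not meant. Several things have the shape of the cap; the one meant has the colours described above.

How it is judged:
By the outcome, as a careful person would: the job done as asked, in the order asked, and still so for the second after the job is handed in, with the robot touching nothing.
It also fails if it takes over 138 s, if anything falls off the work surface, if the arm or the gripper's body presses on something with over 40 N, if the wrist force passes 120 N, or if a joint passes its speed limit or range.

## Working session

There is one attempt and no reset: what is moved stays moved. The work goes in short steps, Python scripts to look and compute and a shell command to move; the robot and the scene stay as the last step left them, time stands still between calls to the robot, and variables do not carry over. Pictures are saved under pics/ and viewed, at most 14 in all, crops included, and the job is handed in when it is done.

```bash
mkdir -p pics
cat > h.py <<'E'
import numpy as np, cv2
from bench import robot
def snap(n,f=None):
    p,d=robot.snapshot(n)
    if f: cv2.imwrite('pics/'+f,p[:,:,::-1])
    return p,d
def world(n,d,u,v,r=2):
    c=robot.calibration(n);K=c['mtx'];E=np.array(c['extrinsics'])
    w=d[max(0,v-r):v+r+1,max(0,u-r):u+r+1];w=w[w>0]
    z=np.median(w) if len(w) else np.nan
    return (E@[(u-K[0][2])/K[0][0]*z,(v-K[1][2])/K[1][1]*z,z,1])[:3]
E
python3 - <<'E'
from h import *
np.set_printoptions(precision=3,suppress=True)
for n in('scene','side'):
    p,d=snap(n,n+'0.png'); np.save(n+'.npy',d); np.save(n+'p.npy',p)
    print(robot.calibration(n))
    for q in('long_column','short_column','vial_a','cap','column_tray','vial_rack','dish'):
        print(q,[(np.round(b['bbox']).astype(int).tolist(),round(b['p'],2)) for b in robot.boxes_of(q,n)])
print(robot.calibration('wrist'),robot.get_obs())
E
```

```text
{'mtx': array([[529.71 ,   0.   , 279.666],
       [  0.   , 529.71 , 207.184],
       [  0.   ,   0.   ,   1.   ]]), 'extrinsics': array([[ 0.088,  0.576, -0.813,  1.477],
       [ 0.996, -0.036,  0.082, -0.144],
       [ 0.018, -0.817, -0.577,  0.762],
       [ 0.   ,  0.   ,  0.   ,  1.   ]])}
long_column [([103, 200, 129, 233], 0.73), ([166, 202, 179, 238], 0.66), ([192, 178, 230, 200], 0.58)]
short_column [([290, 215, 300, 229], 0.63)]
vial_a [([354, 180, 369, 221], 0.89), ([412, 182, 427, 211], 0.78)]
cap [([220, 212, 243, 235], 0.73), ([250, 184, 271, 202], 0.69)]
column_tray [([365, 240, 457, 289], 0.81)]
vial_rack [([274, 244, 330, 281], 0.64)]
dish [([181, 252, 228, 287], 0.76)]
{'mtx': array([[451.305,   0.   , 283.862],
       [  0.   , 451.305, 207.713],
       [  0.   ,   0.   ,   1.   ]]), 'extrinsics': array([[ 0.955, -0.228,  0.19 ,  0.276],
       [-0.297, -0.716,  0.632, -0.666],
       [-0.008, -0.66 , -0.751,  0.78 ],
       [ 0.   ,  0.   ,  0.   ,  1.   ]])}
long_column [([281, 302, 343, 337], 0.74), ([295, 378, 372, 393], 0.6), ([225, 266, 258, 324], 0.58), ([
[... 353 characters left out ...]
, 325.192, 208.235],
       [  0.   ,   0.   ,   1.   ]]), 'hand_eye': array([[ 0.   , -0.973, -0.229,  0.065],
       [ 1.   ,  0.   ,  0.   ,  0.001],
       [-0.   , -0.229,  0.973, -0.155],
       [ 0.   ,  0.   ,  0.   ,  1.   ]])} {'time': 0.8, 'joint_positions': array([-1.345,  0.087,  1.371,  0.   ,  1.684, -0.103]), 'qvel': array([ 0.001, -0.001, -0.001,  0.001,  0.001, -0.001]), 'joint_torque': array([  0.001, -33.999, -30.257,   0.072,   0.023,  -0.   ]), 'tool_pos': array([ 0.178, -0.521,  0.231]), 'ee_rot': array([ 3.141, -0.   ,  0.329]), 'wrist_force': array([0.86 , 0.43 , 0.173]), 'wrist_torque': array([0.059, 0.024, 0.029]), 'finger_force': 0.0, 'width': 0.09418704071638909}
```

Run:
```python
import cv2
a=cv2.imread('pics/scene0.png')[150:310,80:480];cv2.imwrite('pics/sc.png',cv2.resize(a,(800,320),interpolation=cv2.INTER_CUBIC))
a=cv2.imread('pics/side0.png')[80:410,190:450];cv2.imwrite('pics/si.png',cv2.resize(a,(468,594),interpolation=cv2.INTER_CUBIC))
```

```text
(no output)
```

View pics/sc.png

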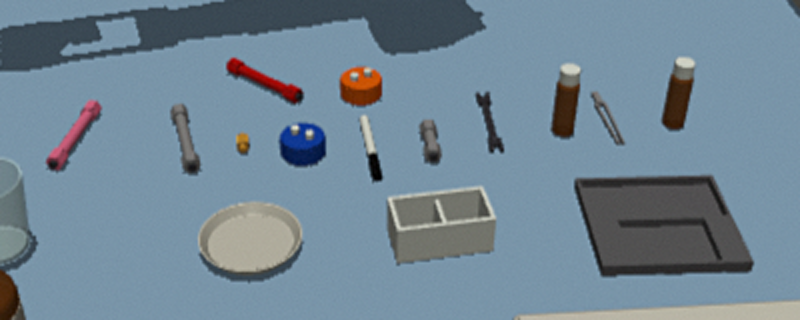

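View pics/si.png

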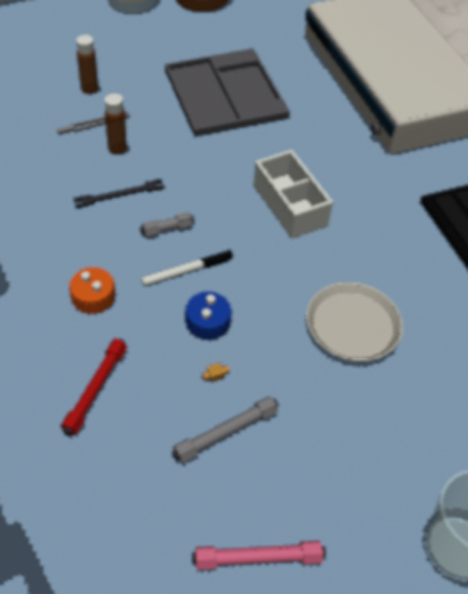

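The scene crop shows what could be confused. All positions are full-frame scene pixels, with side pixels where given.
- **Columns:** steel long column (173,218), red look-alike (212,190), pink look-alike (117,217), steel short column (295,220).
- **Caps:** blue cap (231,222), orange look-alike (260,193).
- **Vials:** (362,200) and (420,197).
- **Places:** dish (205,269), rack (301,262), tray (411,262).
- **Side view:** long column (315,319), short column (283,205), cap (305,254), rack (352,187), tray (316,130).

I choose the grey steel long column and the blue cap.

Run:
```python
from h import *
np.set_printoptions(precision=3,suppress=True)
P=[];C=[]
for i,n in enumerate(('scene','side')):
    d=np.load(n+'.npy');c=robot.calibration(n);K=c['mtx'];E=np.array(c['extrinsics'])
    v,u=np.nonzero(d>0);z=d[v,u]
    X=np.c_[(u-K[0][2])/K[0][0]*z,(v-K[1][2])/K[1][1]*z,z]@E[:3,:3].T+E[:3,3]
    print(n,'table z',np.median(X[:,2]))
    P.append(np.c_[X,np.full(len(X),i)]);C.append(np.load(n+'p.npy')[v,u])
P=np.vstack(P);C=np.vstack(C)
m=(P[:,2]>.006)&(P[:,2]<.12)&(P[:,0]>.0)&(P[:,0]<.9)&(abs(P[:,1])<.7)
P=P[m];C=C[m];np.save('P.npy',P)
g=np.zeros((240,360),np.uint8);ix=((P[:,0])/.004).astype(int);iy=((P[:,1]+.72)/.004).astype(int)
g[ix,iy]=1;g=cv2.dilate(g,np.ones((3,3)))
nl,L=cv2.connectedComponents(g)
l=L[ix,iy]
for k in range(1,nl):
    for cam in (0,1):
        s=(l==k)&(P[:,3]==cam)
        if s.sum()<25: continue
        q=P[s];r=cv2.minAreaRect(q[:,:2].astype(np.float32)*1000)
        print(k,cam,s.sum(),'c',np.round(r[0]),'size',np.round(r[1]),'ang',round(r[2],1),'zmax %.3f'%np.percentile(q[:,2],97),'rgb',np.median(C[s],0).astype(int))
```

```text
scene table z 0.0015959245052066806
side table z 0.00021382757236176886
1 0 1498 c [111.  -7.] size [203. 216.] ang 87.9 zmax 0.117 rgb [18 34 34]
1 1 229 c [96.  8.] size [221.  85.] ang 15.7 zmax 0.120 rgb [16 29 29]
7 0 3034 c [266. 574.] size [352. 100.] ang 16.5 zmax 0.117 rgb [67 65 59]
7 1 3011 c [296. 568.] size [249.  23.] ang 1.0 zmax 0.117 rgb [44 47 46]
17 0 242 c [ 332. -205.] size [123.  24.] ang 48.3 zmax 0.020 rgb [129  10   9]
17 1 481 c [ 329. -204.] size [126.  21.] ang 48.4 zmax 0.018 rgb [136  22  20]
19 0 317 c [360. -82.] size [51. 56.] ang 79.3 zmax 0.033 rgb [145  75   5]
19 1 508 c [356. -83.] size [53. 53.] ang 42.0 zmax 0.033 rgb [190  87  24]
20 0 263 c [ 434. -426.] size [ 20. 125.] ang 75.6 zmax 0.020 rgb [154  74  95]
20 1 735 c [ 431. -427.] size [ 21. 125.] ang 75.3 zmax 0.018 rgb [176  93 118]
21 0 68 c [429.  72.] size [ 17. 121.] ang 89.6 zmax 0.009 rgb [42 42 44]
23 0 45 c [430. 219.] size [103.  14.] ang 2.3 zmax 0.010 rgb [102  99  98]
24 0 239 c [ 447. -296.] size [127.  20.] ang 12.1 zmax 0.020 rgb [ 97  98 100]
24 1 544 c [ 446. -296.] size 
[... 1566 characters left out ...]
]
39 1 471 c [ 632. -214.] size [108. 108.] ang 24.5 zmax 0.015 rgb [149 148 138]
40 0 1577 c [639. -14.] size [ 60. 105.] ang 5.9 zmax 0.047 rgb [114 115 107]
40 1 1146 c [637. -14.] size [ 57. 108.] ang 5.7 zmax 0.045 rgb [100 101  96]
41 0 2116 c [706. 464.] size [96. 51.] ang 49.6 zmax 0.116 rgb [81 77 71]
41 1 1118 c [676. 457.] size [54. 95.] ang 72.1 zmax 0.117 rgb [86 83 77]
43 0 12262 c [ 819. -272.] size [425. 162.] ang 89.9 zmax 0.093 rgb [23 23 23]
43 1 9246 c [ 841. -277.] size [443. 162.] ang 79.3 zmax 0.110 rgb [23 23 23]
44 0 6803 c [852. 179.] size [299.  96.] ang 90.0 zmax 0.063 rgb [184 181 166]
44 1 4033 c [848. 179.] size [304. 104.] ang 89.9 zmax 0.061 rgb [186 181 170]
```

```bash
python3 -m handwheel '[[[0,0,-0.038],[0.76,0.64,0],0],[[0,0,-0.038],[0.76,0.64,0],0],[[0,0,0],[0.76,0.64,0],0],[[0,0,0],[0.76,0.64,0],0.45],[[0,0,0],[0.76,0.64,0],0.45]]'; python3 -m handwheel '[[[0,0,0],[0.76,0.64,0],0.45],[[0,0,0],[0.76,0.64,0],0.45],[[0,0,0],[0,0,0],0.45],[[0,0,0],[0,0,0],0.45]]'
cat >> h.py <<'E'
from scipy.spatial.transform import Rotation as Ro
def tool():
    o=robot.get_obs();T=np.eye(4);T[:3,:3]=Ro.from_euler('xyz',o['ee_rot']).as_matrix();T[:3,3]=o['tool_pos'];return T
def wcloud(f=None):
    """wrist picture -> world point per pixel"""
    T=tool();p,d=snap('wrist',f);c=robot.calibration('wrist');K=c['mtx']
    v,u=np.mgrid[:420,:560];a=(u-K[0][2])/K[0][0];b=(v-K[1][2])/K[1][1];th=np.hypot(a,b);s=np.tan(np.minimum(th,1.4))/np.maximum(th,1e-9)
    X=np.stack([a*s*d,b*s*d,d,np.ones_like(d)],-1)@(T@c['hand_eye']).T
    X[d<=0]=np.nan;return p,X[...,:3]
def find(X,p,x,y,R,z0=.006,z1=.12):
    m=(np.hypot(X[...,0]-x,X[...,1]-y)<R)&(X[...,2]>z0)&(X[...,2]<z1)
    q=X[m];r=cv2.minAreaRect(q[:,:2].astype(np.float32)*1000)
    v,u=np.nonzero(m)
    print('n',len(q),'c',np.round(r[0],1),'size',np.round(r[1],1),'ang',round(r[2],1),'z97',round(np.percentile(q[:,2],97),4),'px',int(u.mean()),int(v.mean()),'rgb',np.median(p[m],0))
E
python3 - <<'E'
from h import *
o=robot.get_obs();print(o['time'],o['tool_pos'],o['ee_rot'],o['width'])
p,X=wcloud('w1.png'); find(X,p,.446,-.296,.075)
print(np.nanmedian(X[...,2]))
E
```

```text
time: 1.3
tool_pos: [0.3688, -0.3592, 0.2308]
ee_rot: [3.141, -0.0, 0.209]
wrist_force: [0.3, -0.9, 0.7]
width: 0.0815
finger_force: 0.0
time: 1.7
tool_pos: [0.4442, -0.2957, 0.2304]
ee_rot: [3.141, 0.001, 0.212]
wrist_force: [-0.1, -0.2, -0.8]
width: 0.0523
finger_force: 0.0
1.7 [ 0.44418014 -0.29573636  0.23038967] [3.14131625e+00 7.06247416e-04 2.12264119e-01] 0.05233373628564847
n 1676 c [ 438.8 -267.2] size [124.7  81.1] ang 11.8 z97 0.0197 px 269 183 rgb [85.  84.  82.5]
0.0018748184178241367
```

View pics/w1.png

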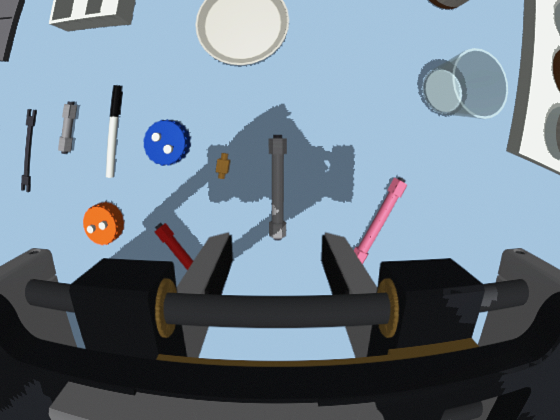

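The wrist view shows the grey steel column at about (278,187), centred and lined up between the open fingers. The red (175,245), pink (380,220), orange (103,223) and gold (222,165) pieces are clear of the fingers. The choice is confirmed, so I descend and grip.

```bash
python3 -m handwheel '[[[0,0,0],[0.04,0,-0.95],0.45],[[0,0,0],[0,0,-0.95],0.45],[[0,0,0],[0,0,-0.95],0.45],[[0,0,0],[0,0,-0.6],0.45],[[0,0,0],[0,0,-0.4],0.45]]'; python3 -m handwheel '[[[0,0,0],[0,0,-0.17],0.45],[[0,0,0],[0,0,0],0.45],[[0,0,0],[0,0,0],1],[[0,0,0],[0,0,0],1],[[0,0,0],[0,0,0],1]]';python3 -m handwheel '[[[0,0,0],[0,0,0],1],[[0,0,0],[0,0,0],1],[[0,0,0],[0,0,0],1]]'
```

```text
time: 2.25
tool_pos: [0.4425, -0.297, 0.0347]
ee_rot: [-3.138, 0.004, 0.206]
wrist_force: [0.2, 0.3, 0.3]
width: 0.0515
finger_force: 0.0
time: 2.75
tool_pos: [0.4464, -0.2973, 0.0311]
ee_rot: [3.139, -0.002, 0.209]
wrist_force: [0.7, 0.4, 0.5]
width: 0.0314
finger_force: 0.0
time: 3.05
tool_pos: [0.4458, -0.2966, 0.03]
ee_rot: [3.141, -0.0, 0.21]
wrist_force: [-0.6, 0.6, 1.5]
width: 0.0132
finger_force: 30.0
```

```bash
python3 -m handwheel '[[[0,0,0],[0,0,0.5],1],[[0,0,0],[0,0,0.7],1],[[0,0,0],[0,0,0.7],1],[[0,0,0.071],[0.257,0.875,0],1],[[0,0,0.071],[0.257,0.875,0],1]]'; python3 -m handwheel '[[[0,0,0.071],[0.257,0.875,0],1],[[0,0,0.071],[0.257,0.875,0],1],[[0,0,0.071],[0.257,0.875,0],1],[[0,0,0.071],[0.257,0.875,0],1],[[0,0,0.071],[0.257,0.875,0],1]]'; python3 -m handwheel '[[[0,0,0.071],[0.257,0.875,0],1],[[0,0,0.071],[0.257,0.875,0],1],[[0,0,0.071],[0.257,0.875,0],1],[[0,0,0.071],[0.257,0.875,0],1],[[0,0,0.071],[0.257,0.875,0],1]]'; python3 -m handwheel '[[[0,0,0],[0,0,0],1],[[0,0,0],[0,0,0],1]]'
python3 - <<'E'
from h import *
o=robot.get_obs();print(o['time'],o['tool_pos'],o['ee_rot'],o['width'])
p,X=wcloud('w2.png')
m=np.abs(X[...,2]-.013)<.004
find(X,p,.635,.227,.115,.008,.02)
E
```

```text
time: 3.55
tool_pos: [0.4721, -0.2094, 0.126]
ee_rot: [3.139, -0.002, 0.434]
wrist_force: [1.1, -0.4, -2.0]
width: 0.0128
finger_force: 30.0
time: 4.05
tool_pos: [0.5355, 0.0116, 0.1241]
ee_rot: [-3.141, 0.0, 0.995]
wrist_force: [0.6, -0.1, -1.2]
width: 0.013
finger_force: 30.0
time: 4.55
tool_pos: [0.5997, 0.2303, 0.1238]
ee_rot: [-3.141, 0.001, 1.553]
wrist_force: [0.3, -1.5, -1.4]
width: 0.0128
finger_force: 30.0
time: 4.75
tool_pos: [0.5992, 0.2293, 0.1233]
ee_rot: [-3.14, 0.001, 1.549]
wrist_force: [0.2, -0.2, -0.8]
width: 0.0131
finger_force: 30.0
4.75 [0.5992098  0.22925357 0.12326365] [-3.13971087e+00  1.30956929e-03  1.54926606e+00] 0.013085262868128462
n 5761 c [633.7 227.5] size [155.8 145.2] ang 88.4 z97 0.0162 px 336 160 rgb [135. 136. 141.]
```

View pics/w2.png

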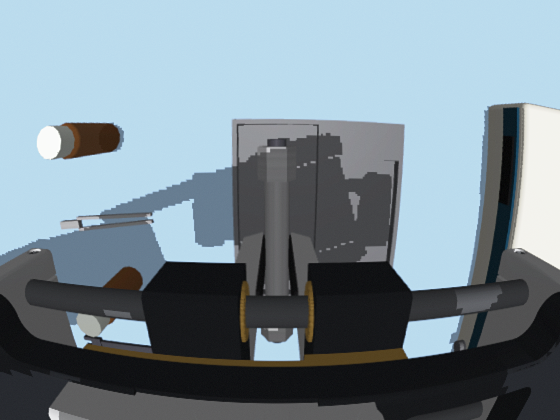

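The column hangs along the long bay at about (277,240), with the bay edges at columns 237 and 318 and the tray top edge at row 122. I lower it.

```bash
python3 -m handwheel '[[[0,0,0],[0,0,-0.5],1],[[0,0,0],[0,0,-0.6],1],[[0,0,0],[0,0,-0.4],1],[[0,0,0],[0,0,-0.15],1],[[0,0,0],[0,0,-0.1],1]]'; python3 -m handwheel '[[[0,0,0],[0,0,-0.02],1],[[0,0,0],[0,0,0],1],[[0,0,0],[0,0,0],0.75],[[0,0,0],[0,0,0],0.72],[[0,0,0],[0,0,0],0.72]]'; python3 -m handwheel '[[[0,0,0],[0,0,0.3],0.72],[[0,0,0],[0,0,0.6],0.72],[[0,0,0],[0,0,0.9],0.5],[[0,0,0],[0,0,0.9],0.45],[[0,0,0],[0,0,0],0.45]]'
python3 - <<'E'
from h import *
o=robot.get_obs();print(o['time'],o['tool_pos'],o['ee_rot'],o['width'])
p,X=wcloud('w3.png')
find(X,p,.600,.228,.07,.0155,.03)
find(X,p,.475,-.007,.045)
E
```

```text
time: 5.3
tool_pos: [0.5995, 0.227, 0.0365]
ee_rot: [-3.141, 0.001, 1.546]
wrist_force: [0.2, 0.0, -0.5]
width: 0.0131
finger_force: 30.0
time: 5.8
tool_pos: [0.6004, 0.2287, 0.0371]
ee_rot: [3.14, -0.001, 1.548]
wrist_force: [1.1, -0.4, 0.2]
width: 0.0259
finger_force: 0.0
time: 6.3
tool_pos: [0.6038, 0.2297, 0.1822]
ee_rot: [3.124, -0.005, 1.548]
wrist_force: [1.7, -0.2, 1.0]
width: 0.047
finger_force: 0.0
6.3 [0.60379307 0.22974422 0.18223514] [ 3.12431782 -0.00537965  1.54796901] 0.04697699174083174
n 2032 c [604.6 228. ] size [124.3  86.8] ang 88.5 z97 0.0237 px 271 197 rgb [95.  95.5 97. ]Traceback (most recent call last):
  File "<stdin>", line 5, in <module>
  File "h.py", line 25, in find
    print('n',len(q),'c',np.round(r[0],1),'size',np.round(r[1],1),'ang',round(r[2],1),'z97',round(np.percentile(q[:,2],97),4),'px',int(u.mean()),int(v.mean()),'rgb',np.median(p[m],0))
                                                                                                  ~~~~~~~~~~~~~^^^^^^^^^^^
    return _quantile_unchecked(
        a, q, axis, out, overwrite_input, method, keepdims, weights)
    return _ureduce(a,
                    func=_quantile_ureduce_func,
    ...<5 lines>...
                    overwrite_input=overwrite_input,
                    method=method)
    r = func(a, **kwargs)
    result = _quantile(arr,
                       quantiles=q,
    ...<2 lines>...
                       out=out,
                       weights=wgt)
    slices_having_nans = np.isnan(arr[-1, ...])
                                  ~~~^^^^^^^^^
IndexError: index -1 is out of bounds for axis 0 with size 0
```

View pics/w3.png

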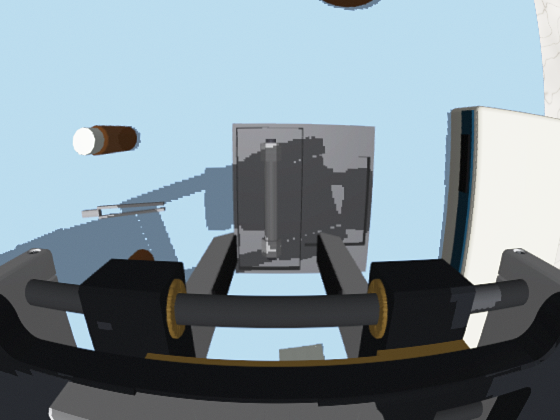

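The long column lies in the long bay at about (271,197), lengthwise. Next is the short column.

```bash
python3 -m handwheel '[[[0,0,-0.09],[-0.23,-0.43,0],0.45],[[0,0,-0.09],[-0.23,-0.43,0],0.45],[[0,0,-0.09],[-0.23,-0.43,0],0.45],[[0,0,-0.09],[-0.23,-0.43,0],0.45],[[0,0,-0.09],[-0.23,-0.43,0],0.45]]';python3 -m handwheel '[[[0,0,-0.09],[-0.23,-0.43,0],0.45],[[0,0,-0.09],[-0.23,-0.43,0],0.45],[[0,0,-0.09],[-0.23,-0.43,0],0.45],[[0,0,-0.09],[-0.23,-0.43,0],0.45],[[0,0,-0.09],[-0.23,-0.43,0],0.45]]';python3 -m handwheel '[[[0,0,-0.09],[-0.23,-0.43,0],0.45],[[0,0,0],[0,0,0],0.45],[[0,0,0],[0,0,0],0.45]]'
python3 - <<'E'
from h import *
o=robot.get_obs();print(o['time'],o['tool_pos'],o['ee_rot'],o['width'])
p,X=wcloud('w4.png')
find(X,p,.475,-.007,.042,.01)
E
```

```text
time: 6.85
tool_pos: [0.541, 0.1201, 0.1699]
ee_rot: [-3.14, 0.002, 0.835]
wrist_force: [0.6, 0.1, 0.5]
width: 0.0517
finger_force: 0.0
time: 7.35
tool_pos: [0.4834, 0.0128, 0.17]
ee_rot: [-3.141, 0.002, 0.128]
wrist_force: [0.3, 0.2, 0.6]
width: 0.0519
finger_force: 0.0
time: 7.65
tool_pos: [0.4729, -0.0079, 0.1705]
ee_rot: [-3.141, 0.001, -0.006]
wrist_force: [-0.7, 0.4, 0.1]
width: 0.0517
finger_force: 0.0
7.65 [ 0.47293719 -0.00789697  0.1704846 ] [-3.14087062e+00  8.27964705e-04 -6.12100002e-03] 0.05167692424471265
n 1192 c [470.9  -6. ] size [20.1 69.7] ang 90.0 z97 0.0201 px 274 201 rgb [89.  89.  90.5]
```

```bash
python3 -m handwheel '[[[0,0,0],[-0.02,0.02,-0.8],0.45],[[0,0,0],[0,0,-0.9],0.45],[[0,0,0],[0,0,-0.7],0.45],[[0,0,0],[0,0,-0.3],0.45],[[0,0,0],[0,0,-0.11],0.45]]'; python3 -m handwheel '[[[0,0,0],[0,0,0],0.45],[[0,0,0],[0,0,0],1],[[0,0,0],[0,0,0],1],[[0,0,0],[0,0,0],1],[[0,0,0],[0,0,0],1]]';python3 -m handwheel '[[[0,0,0],[0,0,0],1],[[0,0,0],[0,0,0],1]]'
```

```text
time: 8.2
tool_pos: [0.4706, -0.0058, 0.0277]
ee_rot: [-3.141, 0.005, -0.005]
wrist_force: [-0.9, -0.5, 0.5]
width: 0.0521
finger_force: 0.0
time: 8.7
tool_pos: [0.4729, -0.0072, 0.0313]
ee_rot: [3.141, -0.002, -0.007]
wrist_force: [0.2, -0.1, -0.0]
width: 0.0231
finger_force: 0.0
time: 8.9
tool_pos: [0.4725, -0.0071, 0.0309]
ee_rot: [-3.142, -0.001, -0.007]
wrist_force: [-0.2, 0.6, 1.0]
width: 0.0131
finger_force: 30.0
```

```bash
python3 -m handwheel '[[[0,0,0],[0,0,0.5],1],[[0,0,0],[0,0,0.7],1],[[0,0,0],[0,0,0.7],1],[[0,0,0.09],[0.36,0.425,0],1],[[0,0,0.09],[0.36,0.425,0],1]]'; python3 -m handwheel '[[[0,0,0.09],[0.36,0.425,0],1],[[0,0,0.09],[0.36,0.425,0],1],[[0,0,0.09],[0.36,0.425,0],1],[[0,0,0.09],[0.36,0.425,0],1],[[0,0,0.09],[0.36,0.425,0],1]]'; python3 -m handwheel '[[[0,0,0.09],[0.36,0.425,0],1],[[0,0,0.09],[0.36,0.425,0],1],[[0,0,0.09],[0.36,0.425,0],1],[[0,0,0.09],[0.33,0.425,0],1],[[0,0,0],[0,0,0],1]]'; python3 -m handwheel '[[[0,0,0],[0,0,0],1]]'
python3 - <<'E'
from h import *
o=robot.get_obs();print(o['time'],o['tool_pos'],o['ee_rot'],o['width'])
p,X=wcloud('w5.png')
E
```

```text
time: 9.4
tool_pos: [0.5096, 0.0354, 0.1274]
ee_rot: [3.14, -0.004, 0.279]
wrist_force: [0.5, -0.5, -0.5]
width: 0.0131
finger_force: 30.0
time: 9.9
tool_pos: [0.5987, 0.1425, 0.1249]
ee_rot: [-3.141, 0.001, 0.988]
wrist_force: [0.6, 0.4, -0.7]
width: 0.0132
finger_force: 30.0
time: 10.4
tool_pos: [0.6695, 0.2291, 0.1237]
ee_rot: [-3.14, -0.001, 1.551]
wrist_force: [0.4, -0.2, -1.6]
width: 0.0131
finger_force: 30.0
time: 10.5
tool_pos: [0.6684, 0.2267, 0.1243]
ee_rot: [-3.14, 0.001, 1.547]
wrist_force: [0.0, -0.4, -1.1]
width: 0.0131
finger_force: 30.0
10.5 [0.66840471 0.22665777 0.12432716] [-3.13975280e+00  1.09011833e-03  1.54675993e+00] 0.013102056039437135
```

View pics/w5.png

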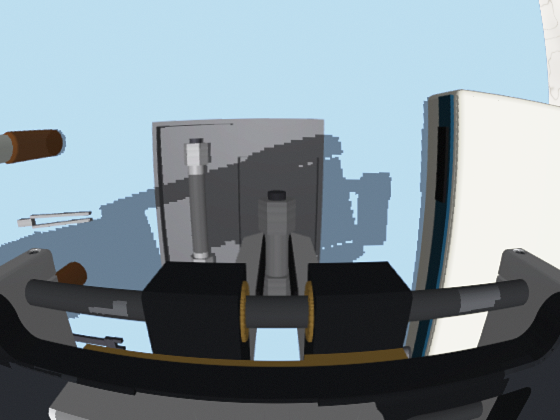

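The short column hangs at about (277,240) over the short bay, which spans columns 240–320. The long column rests in its bay at (200,200). I lower it.

```bash
python3 -m handwheel '[[[0,0,0],[0,0,-0.5],1],[[0,0,0],[0,0,-0.6],1],[[0,0,0],[0,0,-0.4],1],[[0,0,0],[0,0,-0.17],1],[[0,0,0],[0,0,-0.1],1]]'; python3 -m handwheel '[[[0,0,0],[0,0,-0.03],1],[[0,0,0],[0,0,0],1],[[0,0,0],[0,0,0],0.75],[[0,0,0],[0,0,0],0.72],[[0,0,0],[0,0,0],0.72]]'; python3 -m handwheel '[[[0,0,0],[0,0,0.3],0.72],[[0,0,0],[0,0,0.6],0.72],[[0,0,0],[0,0,0.9],0.5],[[0,0,0],[0,0,0.9],0],[[0,0,0],[0,0,0],0]]'
python3 - <<'E'
from h import *
o=robot.get_obs();print(o['time'],o['tool_pos'],o['ee_rot'],o['width'])
p,X=wcloud('w6.png')
E
```

```text
time: 11.05
tool_pos: [0.6681, 0.2257, 0.0364]
ee_rot: [-3.14, 0.001, 1.546]
wrist_force: [1.2, 0.3, -0.4]
width: 0.0128
finger_force: 30.0
time: 11.55
tool_pos: [0.6693, 0.2269, 0.0365]
ee_rot: [3.14, -0.0, 1.548]
wrist_force: [0.5, 1.1, -0.3]
width: 0.0259
finger_force: 0.0
time: 12.05
tool_pos: [0.6727, 0.2278, 0.1826]
ee_rot: [3.124, -0.005, 1.548]
wrist_force: [0.4, 0.0, 1.0]
width: 0.0464
finger_force: 0.0
12.05 [0.67265389 0.22778776 0.18262079] [ 3.12357431 -0.00503601  1.54788892] 0.04638456096405926
```

View pics/w6.png

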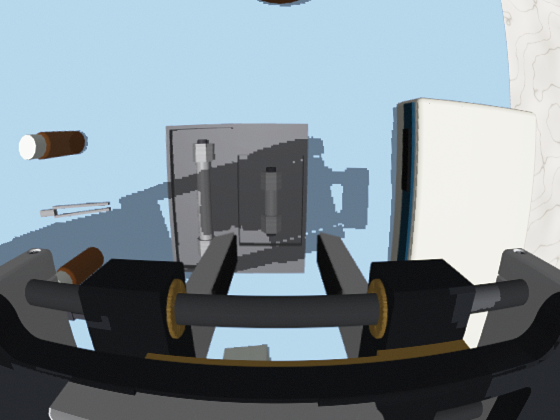

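Both columns lie in their bays: long at (204,195), short at (271,200). Now the vial at y = 0.298.

```bash
python3 -m handwheel '[[[0,0,0],[-0.89,0.286,0],0],[[0,0,0],[-0.89,0.286,0],0.2],[[0,0,0],[-0.89,0.286,0],0.3],[[0,0,0],[-0.89,0.286,0],0.3],[[0,0,0],[-0.89,0.286,0],0.3]]';python3 -m handwheel '[[[0,0,0],[0,0,0],0.3],[[0,0,0],[0,0,0],0.3],[[0,0,0],[0,0,0],0.3]]'
python3 - <<'E'
from h import *
o=robot.get_obs();print(o['time'],o['tool_pos'],o['ee_rot'],o['width'])
p,X=wcloud('w7.png')
find(X,p,.446,.298,.03,.08,.1)
find(X,p,.446,.298,.03,.01,.1)
find(X,p,.451,.158,.03,.08,.1)
P=np.load('P.npy')
for y in(.298,.158):
  for c in(0,1):
    q=P[(P[:,3]==c)&(abs(P[:,1]-y)<.03)&(abs(P[:,0]-.446)<.04)&(P[:,2]>.085)];print(len(q),q.mean(0))
E
```

```text
time: 12.6
tool_pos: [0.4437, 0.2981, 0.1693]
ee_rot: [-3.14, 0.001, 1.547]
wrist_force: [-0.8, -0.5, -0.5]
width: 0.0658
finger_force: 0.0
time: 12.9
tool_pos: [0.4471, 0.2978, 0.1702]
ee_rot: [3.141, 0.001, 1.547]
wrist_force: [0.5, -0.4, 0.6]
width: 0.0654
finger_force: 0.0
12.9 [0.44710684 0.29782538 0.1702257 ] [3.14130296e+00 5.23253660e-04 1.54707211e+00] 0.06540409064726893
n 821 c [442.8 300. ] size [23.2 23.2] ang 48.2 z97 0.0922 px 271 216 rgb [148. 151. 146.]
n 1341 c [442.9 301.3] size [25.8 25.3] ang 39.9 z97 0.0921 px 271 208 rgb [145. 148. 144.]
n 249 c [448.8 167.4] size [23.5 10.4] ang 1.9 z97 0.0918 px 282 355 rgb [101. 104. 101.]
63 [0.44660233 0.29846046 0.08965682 0.        ]
49 [0.44222492 0.29938418 0.08843416 1.        ]
60 [0.45266605 0.15932638 0.09008168 0.        ]
58 [0.44875068 0.15845781 0.0885515  1.        ]
```

View pics/w7.png

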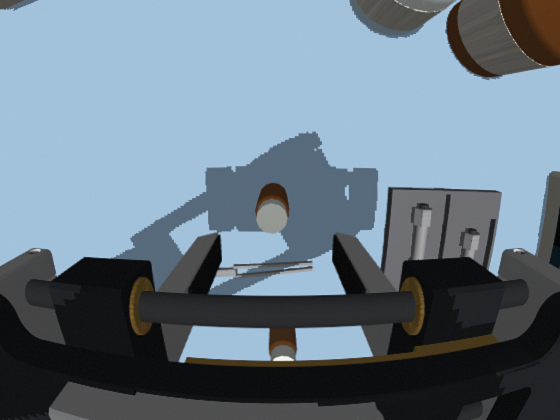

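The vial cap is at (271,216), centred between the fingers. The other vial is at (283,345) and the tweezers at (265,268), both below or clear. I descend to the upper glass.

```bash
python3 -m handwheel '[[[0,0,0],[-0.05,0.03,-0.4],0.3],[[0,0,0],[0,0,-0.7],0.3],[[0,0,0],[0,0,-0.5],0.3],[[0,0,0],[0,0,-0.25],0.3],[[0,0,0],[0,0,-0.05],0.3]]';python3 -m handwheel '[[[0,0,0],[0,0,0],0.3],[[0,0,0],[0,0,0],0.3],[[0,0,0],[0,0,0],0.6],[[0,0,0],[0,0,0],0.65],[[0,0,0],[0,0,0],0.7]]';python3 -m handwheel '[[[0,0,0],[0,0,0],0.75],[[0,0,0],[0,0,0],1],[[0,0,0],[0,0,0],1],[[0,0,0],[0,0,0],1]]'
```

```text
time: 13.45
tool_pos: [0.4437, 0.2987, 0.0734]
ee_rot: [-3.138, 0.002, 1.546]
wrist_force: [0.1, -0.2, 0.9]
width: 0.0655
finger_force: 0.0
time: 13.95
tool_pos: [0.4441, 0.2999, 0.0762]
ee_rot: [3.14, -0.001, 1.548]
wrist_force: [-0.4, 0.4, -0.5]
width: 0.0455
finger_force: 0.0
time: 14.35
tool_pos: [0.4437, 0.2997, 0.0756]
ee_rot: [3.142, -0.0, 1.548]
wrist_force: [-0.0, 0.3, 1.3]
width: 0.0271
finger_force: 30.0
```

```bash
python3 -m handwheel '[[[0,0,0],[0,0,0.2],1],[[0,0,0],[0,0,0.5],1],[[0,0,0],[0,0,0.7],1],[[0,0,0],[0,0,0.6],1],[[0,0,0],[0,0,0],1]]';python3 -m handwheel '[[[0,0,0.009],[0.238,-0.552,0],1],[[0,0,0.009],[0.438,-0.752,0],1],[[0,0,0.009],[0.438,-0.752,0],1],[[0,0,0.009],[0.438,-0.752,0],1],[[0,0,0.009],[0.438,-0.752,0],1]]';python3 -m handwheel '[[[0,0,0.009],[0.438,-0.752,0],1],[[0,0,0.009],[0.438,-0.752,0],1],[[0,0,0.009],[0.438,-0.752,0],1],[[0,0,0.009],[0.438,-0.752,0],1],[[0,0,0],[0.2,-0.2,0],1]]';python3 -m handwheel '[[[0,0,0],[0,0,0],1],[[0,0,0],[0,0,0],1]]'
python3 - <<'E'
from h import *
o=robot.get_obs();print(o['time'],o['tool_pos'],o['ee_rot'],o['width'])
p,X=wcloud('w8.png')
find(X,p,.638,-.014,.08,.035,.05)
E
```

```text
time: 14.85
tool_pos: [0.4464, 0.3011, 0.1817]
ee_rot: [3.132, -0.005, 1.548]
wrist_force: [1.1, -0.7, -0.2]
width: 0.0272
finger_force: 30.0
time: 15.35
tool_pos: [0.5433, 0.1201, 0.1742]
ee_rot: [-3.14, 0.0, 1.619]
wrist_force: [-0.2, 0.5, 0.2]
width: 0.0272
finger_force: 30.0
time: 15.85
tool_pos: [0.6415, -0.0429, 0.1734]
ee_rot: [-3.139, 0.001, 1.671]
wrist_force: [-0.6, 0.7, -1.3]
width: 0.0271
finger_force: 30.0
time: 16.05
tool_pos: [0.6402, -0.0377, 0.1745]
ee_rot: [-3.14, -0.001, 1.675]
wrist_force: [-0.0, 0.2, -1.0]
width: 0.0268
finger_force: 30.0
16.05 [ 0.64017967 -0.03769666  0.17449233] [-3.13958508e+00 -1.47135883e-03  1.67532773e+00] 0.026813150019118687
n 1731 c [636.8 -15. ] size [ 54.3 104.2] ang 6.7 z97 0.0472 px 276 171 rgb [169. 173. 167.]
```

View pics/w8.png

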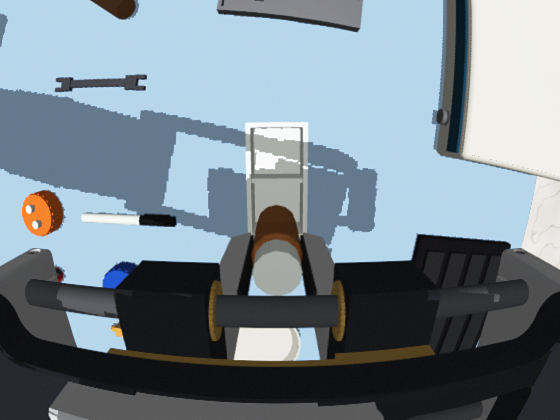

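The vial hangs at (277,245) over the near pocket (275,205). The rack top is a clean rectangle, columns 247–308. I lower gently.

```bash
python3 -m handwheel '[[[0,0,0],[0,-0.04,-0.3],1],[[0,0,0],[0,0,-0.5],1],[[0,0,0],[0,0,-0.5],1],[[0,0,0],[0,0,-0.3],1],[[0,0,0],[0,0,-0.15],1]]';python3 -m handwheel '[[[0,0,0],[0,0,-0.08],1],[[0,0,0],[0,0,-0.03],1],[[0,0,0],[0,0,0],1],[[0,0,0],[0,0,0],1]]'
```

```text
time: 16.6
tool_pos: [0.6392, -0.0396, 0.0853]
ee_rot: [-3.138, -0.001, 1.676]
wrist_force: [-0.2, -0.4, -0.7]
width: 0.0272
finger_force: 30.0
time: 17.0
tool_pos: [0.6416, -0.0408, 0.0838]
ee_rot: [3.139, 0.001, 1.675]
wrist_force: [0.9, 0.5, -0.8]
width: 0.0268
finger_force: 30.0
```

```bash
python3 -m handwheel '[[[0,0,0],[0,0,0],1],[[0,0,0],[0,0,-0.03],1],[[0,0,0],[0,0,0],1],[[0,0,0],[0,0,0],1]]';python3 -m handwheel '[[[0,0,0],[0,0,-0.02],1],[[0,0,0],[0,0,0],1],[[0,0,0],[0,0,0],1]]'
```

```text
time: 17.4
tool_pos: [0.6408, -0.0407, 0.081]
ee_rot: [-3.142, -0.0, 1.675]
wrist_force: [0.3, -0.2, -1.4]
width: 0.0267
finger_force: 30.0
time: 17.7
tool_pos: [0.6409, -0.0407, 0.0799]
ee_rot: [-3.142, -0.0, 1.675]
wrist_force: [-0.3, -0.5, -1.3]
width: 0.0274
finger_force: 30.0
```

```bash
python3 -m handwheel '[[[0,0,0],[0,0,-0.02],1],[[0,0,0],[0,0,0],1],[[0,0,0],[0,0,0],1]]';python3 -m handwheel '[[[0,0,0],[0,0,0],0.68],[[0,0,0],[0,0,0],0.6],[[0,0,0],[0,0,0],0.5],[[0,0,0],[0,0,0],0.45],[[0,0,0],[0,0,0],0.45]]';python3 -m handwheel '[[[0,0,0],[0,0,0.3],0.45],[[0,0,0],[0,0,0.7],0.45],[[0,0,0],[0,0,0.7],0.4],[[0,0,0],[0,0,0.2],0.35],[[0,0,0],[0,0,0],0.3]]'
```

```text
time: 18.0
tool_pos: [0.641, -0.0408, 0.0796]
ee_rot: [3.141, 0.0, 1.675]
wrist_force: [-1.5, 0.0, 2.8]
width: 0.0273
finger_force: 30.0
time: 18.5
tool_pos: [0.6408, -0.0407, 0.0788]
ee_rot: [-3.141, -0.0, 1.675]
wrist_force: [-0.5, -0.9, -0.4]
width: 0.0511
finger_force: 0.0
time: 19.0
tool_pos: [0.6423, -0.0409, 0.1773]
ee_rot: [3.136, 0.002, 1.675]
wrist_force: [0.3, -0.3, -0.2]
width: 0.0645
finger_force: 0.0
```

```bash
python3 -m handwheel '[[[0,0,0],[-0.545,0.572,0],0.3],[[0,0,0],[-0.545,0.572,0],0.3],[[0,0,0],[-0.545,0.572,0],0.3],[[0,0,0],[-0.545,0.572,0],0.3],[[0,0,0],[-0.545,0.572,0],0.3]]';python3 -m handwheel '[[[0,0,0],[-0.545,0.572,0],0.3],[[0,0,0],[-0.545,0.572,0],0.3],[[0,0,0],[0,0,0],0.3],[[0,0,0],[0,0,0],0.3],[[0,0,0],[0,0,0],0.3]]'
python3 - <<'E'
from h import *
o=robot.get_obs();print(o['time'],o['tool_pos'],o['ee_rot'],o['width'])
p,X=wcloud('w9.png')
find(X,p,.450,.159,.03,.08,.1)
E
```

```text
time: 19.5
tool_pos: [0.5022, 0.1031, 0.1713]
ee_rot: [-3.137, -0.0, 1.675]
wrist_force: [-0.1, 0.9, 0.0]
width: 0.066
finger_force: 0.0
time: 20.0
tool_pos: [0.4503, 0.1587, 0.1729]
ee_rot: [-3.14, 0.001, 1.674]
wrist_force: [0.2, 0.1, 0.0]
width: 0.0655
finger_force: 0.0
20.0 [0.45031585 0.15874393 0.17289383] [-3.14011916e+00  7.93523242e-04  1.67420225e+00] 0.06552479302142154
n 804 c [448.9 159.7] size [23.2 23.2] ang 87.0 z97 0.0922 px 275 217 rgb [157. 161. 155.]
```

```bash
python3 -m handwheel '[[[0,0,0],[-0.02,0.015,-0.4],0.3],[[0,0,0],[0,0,-0.7],0.3],[[0,0,0],[0,0,-0.5],0.3],[[0,0,0],[0,0,-0.25],0.3],[[0,0,0],[0,0,-0.1],0.3]]';python3 -m handwheel '[[[0,0,0],[0,0,0],0.3],[[0,0,0],[0,0,0],0.3],[[0,0,0],[0,0,0],0.6],[[0,0,0],[0,0,0],0.65],[[0,0,0],[0,0,0],0.7]]';python3 -m handwheel '[[[0,0,0],[0,0,0],0.75],[[0,0,0],[0,0,0],1],[[0,0,0],[0,0,0],1],[[0,0,0],[0,0,0],1]]';python3 -m handwheel '[[[0,0,0],[0,0,0.2],1],[[0,0,0],[0,0,0.5],1],[[0,0,0],[0,0,0.7],1],[[0,0,0],[0,0,0.6],1],[[0,0,0],[0,0,0],1]]'
```

```text
time: 20.55
tool_pos: [0.4488, 0.1593, 0.0748]
ee_rot: [-3.139, 0.001, 1.674]
wrist_force: [-0.1, 0.9, 0.5]
width: 0.0656
finger_force: 0.0
time: 21.05
tool_pos: [0.4496, 0.1604, 0.0772]
ee_rot: [3.14, -0.0, 1.675]
wrist_force: [-0.2, 0.2, 1.4]
width: 0.0449
finger_force: 0.0
time: 21.45
tool_pos: [0.4492, 0.1603, 0.0766]
ee_rot: [3.141, -0.0, 1.675]
wrist_force: [-0.3, 0.4, 0.3]
width: 0.0269
finger_force: 30.0
time: 21.95
tool_pos: [0.4519, 0.1609, 0.1823]
ee_rot: [3.131, -0.001, 1.675]
wrist_force: [0.1, 0.3, -0.2]
width: 0.0273
finger_force: 30.0
```

```bash
python3 -m handwheel '[[[0,0,0],[0.309,-0.25,0],1],[[0,0,0],[0.618,-0.5,0],1],[[0,0,0],[0.618,-0.5,0],1],[[0,0,0],[0.618,-0.5,0],1],[[0,0,0],[0.618,-0.5,0],1]]';python3 -m handwheel '[[[0,0,0],[0.618,-0.5,0],1],[[0,0,0],[0.309,-0.25,0],1],[[0,0,0],[0,0,0],1],[[0,0,0],[0,0,0],1]]'
python3 - <<'E'
from h import *
o=robot.get_obs();print(o['time'],o['tool_pos'],o['ee_rot'],o['width'])
p,X=wcloud('w10.png')
find(X,p,.638,-.014,.08,.035,.05)
E
```

```text
time: 22.45
tool_pos: [0.5886, 0.0467, 0.1751]
ee_rot: [-3.14, -0.0, 1.675]
wrist_force: [0.0, -0.5, -1.2]
width: 0.0271
finger_force: 30.0
time: 22.85
tool_pos: [0.6337, 0.0104, 0.175]
ee_rot: [-3.139, -0.001, 1.675]
wrist_force: [-0.0, -0.4, -0.7]
width: 0.0269
finger_force: 30.0
22.85 [0.63371325 0.01044097 0.17504053] [-3.13872903e+00 -1.06868688e-03  1.67456616e+00] 0.026899921666360467
n 1023 c [636.9 -14.6] size [ 54.3 104.1] ang 6.7 z97 0.0472 px 278 200 rgb [164. 168. 163.]
```

View pics/w10.png

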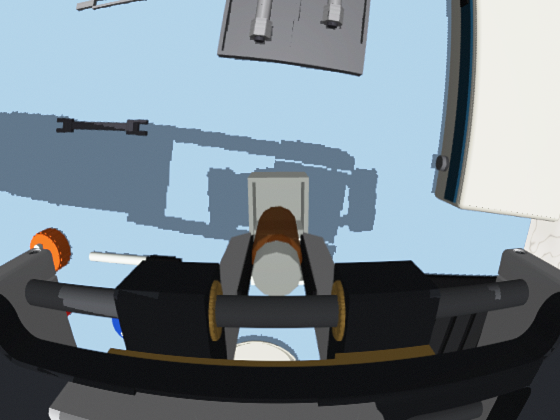

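The vial is at (277,245), over the +y pocket (rows 180–235). The placed vial is hidden behind it. I lower the same way.

```bash
python3 -m handwheel '[[[0,0,0],[0,0,-0.3],1],[[0,0,0],[0,0,-0.5],1],[[0,0,0],[0,0,-0.5],1],[[0,0,0],[0,0,-0.3],1],[[0,0,0],[0,0,-0.15],1]]';python3 -m handwheel '[[[0,0,0],[0,0,-0.08],1],[[0,0,0],[0,0,-0.04],1],[[0,0,0],[0,0,0],1],[[0,0,0],[0,0,0],1],[[0,0,0],[0,0,0],1]]';python3 -m handwheel '[[[0,0,0],[0,0,-0.02],1],[[0,0,0],[0,0,0],1],[[0,0,0],[0,0,0],1]]'
```

```text
time: 23.4
tool_pos: [0.6327, 0.0111, 0.0864]
ee_rot: [-3.138, -0.001, 1.676]
wrist_force: [0.8, 0.1, 0.3]
width: 0.0272
finger_force: 30.0
time: 23.9
tool_pos: [0.6351, 0.0102, 0.084]
ee_rot: [3.14, 0.0, 1.675]
wrist_force: [-0.6, -0.2, -0.9]
width: 0.0273
finger_force: 30.0
time: 24.2
tool_pos: [0.6345, 0.0102, 0.082]
ee_rot: [3.141, 0.0, 1.675]
wrist_force: [0.4, 0.1, -0.6]
width: 0.0272
finger_force: 30.0
```

```bash
python3 -m handwheel '[[[0,0,0],[0,0,-0.02],1],[[0,0,0],[0,0,0],1],[[0,0,0],[0,0,0],1]]';python3 -m handwheel '[[[0,0,0],[0,0,-0.02],1],[[0,0,0],[0,0,0],1],[[0,0,0],[0,0,0],1]]'
```

```text
time: 24.5
tool_pos: [0.6345, 0.0102, 0.0809]
ee_rot: [-3.141, -0.0, 1.675]
wrist_force: [0.1, -0.0, -0.4]
width: 0.0272
finger_force: 30.0
time: 24.8
tool_pos: [0.6347, 0.0102, 0.0806]
ee_rot: [3.141, 0.0, 1.675]
wrist_force: [-0.8, 0.1, 2.5]
width: 0.0274
finger_force: 30.0
```

```bash
python3 -m handwheel '[[[0,0,0],[0,0,0],0.68],[[0,0,0],[0,0,0],0.6],[[0,0,0],[0,0,0],0.5],[[0,0,0],[0,0,0],0.45],[[0,0,0],[0,0,0],0.45]]';python3 -m handwheel '[[[0,0,0],[0,0,0.3],0.45],[[0,0,0],[0,0,0.7],0.45],[[0,0,0],[0,0,0.7],0.4],[[0,0,0],[0,0,0.2],0.35],[[0,0,0],[0,0,0],0.2]]';python3 -m handwheel '[[[0,0,0],[-0.533,-0.557,0],0.2],[[0,0,0],[-0.533,-0.557,0],0.2],[[0,0,0],[-0.533,-0.557,0],0.2],[[0,0,0],[-0.533,-0.557,0],0.2],[[0,0,0],[-0.533,-0.557,0],0.2]]';python3 -m handwheel '[[[0,0,0],[-0.533,-0.557,0],0.2],[[0,0,0],[0,0,0],0.2],[[0,0,0],[0,0,0],0.2],[[0,0,0],[0,0,0],0.2]]'
python3 - <<'E'
from h import *
o=robot.get_obs();print(o['time'],o['tool_pos'],o['ee_rot'],o['width'])
p,X=wcloud('w11.png')
find(X,p,.475,-.157,.035,.015,.05)
p,d=snap('side','s11.png');print([b['bbox'] for b in robot.boxes_of('vial_a','side')])
a=cv2.imread('pics/s11.png')[80:300,210:430]
b=cv2.imread('pics/w11.png')
cv2.imwrite('pics/c11.png',np.hstack([cv2.resize(a,(420,420)),cv2.resize(b[80:300,180:380],(380,420))]))
E
```

```text
time: 25.3
tool_pos: [0.6345, 0.0103, 0.0798]
ee_rot: [-3.141, -0.0, 1.675]
wrist_force: [-0.3, 0.1, -0.7]
width: 0.0514
finger_force: 0.0
time: 25.8
tool_pos: [0.6359, 0.0102, 0.1784]
ee_rot: [3.135, 0.001, 1.675]
wrist_force: [-0.4, 0.4, 0.8]
width: 0.0658
finger_force: 0.0
time: 26.3
tool_pos: [0.4989, -0.1294, 0.1723]
ee_rot: [-3.138, -0.002, 1.675]
wrist_force: [-0.3, 0.1, 0.9]
width: 0.0751
finger_force: 0.0
time: 26.7
tool_pos: [0.4748, -0.156, 0.1738]
ee_rot: [-3.14, -0.001, 1.676]
wrist_force: [-0.1, -0.5, -0.1]
width: 0.0754
finger_force: 0.0
26.7 [ 0.47475106 -0.15602709  0.17384102] [-3.14038011e+00 -1.49313937e-03  1.67570195e+00] 0.07535132098346331
n 2351 c [ 473.7 -157.9] size [53.5 53.3] ang 81.2 z97 0.0352 px 276 202 rgb [ 17.  43. 107.]
[[351.6, 168.5, 368.4, 197.5], [342.1, 170.9, 352.8, 188.2]]
```

View pics/c11.png

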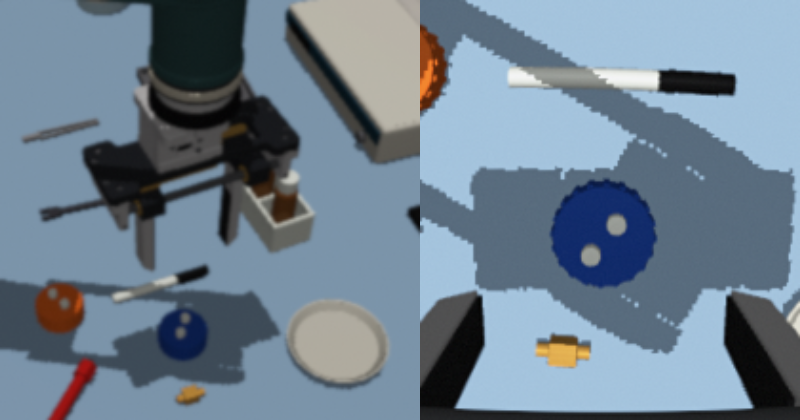

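Left: both vials stand in the rack at about (262,185) and (286,195). Right: the blue cap (603,233 in the crop) is centred between the fingers, with its two ports up, clear of the marker and the gold fitting.

```bash
python3 -m handwheel '[[[0,0,0],[-0.02,-0.03,-0.6],0.2],[[0,0,0],[0,0,-0.9],0.2],[[0,0,0],[0,0,-0.7],0.2],[[0,0,0],[0,0,-0.35],0.2],[[0,0,0],[0,0,-0.15],0.2]]';python3 -m handwheel '[[[0,0,0],[0,0,0],0.2],[[0,0,0],[0,0,0],0.2],[[0,0,0],[0,0,0],0.4],[[0,0,0],[0,0,0],0.5],[[0,0,0],[0,0,0],0.6]]';python3 -m handwheel '[[[0,0,0],[0,0,0],0.6],[[0,0,0],[0,0,0],0.6]]';python3 -m handwheel '[[[0,0,0],[0,0,0.2],0.6],[[0,0,0],[0,0,0.4],0.6],[[0,0,0],[0,0,0.5],0.6],[[0,0,0],[0,0,0],0.6]]'
```

```text
time: 27.35
tool_pos: [0.4724, -0.1569, 0.0372]
ee_rot: [-3.137, -0.003, 1.676]
wrist_force: [-1.2, -0.7, 0.7]
width: 0.0751
finger_force: 0.0
time: 27.85
tool_pos: [0.4742, -0.1586, 0.041]
ee_rot: [3.14, 0.001, 1.675]
wrist_force: [-0.9, 0.4, 0.4]
width: 0.0544
finger_force: 0.0
time: 28.05
tool_pos: [0.4741, -0.1586, 0.0408]
ee_rot: [3.14, 0.001, 1.675]
wrist_force: [-0.7, -0.0, 3.1]
width: 0.0512
finger_force: 30.0
time: 28.45
tool_pos: [0.476, -0.1595, 0.099]
ee_rot: [3.135, 0.004, 1.675]
wrist_force: [0.2, -0.7, -0.0]
width: 0.0514
finger_force: 30.0
```

```bash
python3 -m handwheel '[[[0,0,0],[0.534,-0.224,0],0.6],[[0,0,0],[0.634,-0.224,0],0.6],[[0,0,0],[0.634,-0.224,0],0.6],[[0,0,0],[0.634,-0.224,0],0.6],[[0,0,0],[0.734,-0.224,0],0.6]]';python3 -m handwheel '[[[0,0,0],[0,0,0],0.6],[[0,0,0],[0,0,0],0.6]]'
python3 - <<'E'
from h import *
o=robot.get_obs();print(o['time'],o['tool_pos'],o['ee_rot'],o['width'])
p,X=wcloud('w12.png')
find(X,p,.632,-.214,.07,.009,.02)
P=np.load('P.npy');q=P[(np.hypot(P[:,0]-.632,P[:,1]+.214)<.07)&(P[:,2]>.011)]
from scipy.optimize import least_squares
print(least_squares(lambda s:np.hypot(q[:,0]-s[0],q[:,1]-s[1])-s[2],[.632,-.214,.054],loss='soft_l1',f_scale=.002).x)
E
```

```text
time: 28.95
tool_pos: [0.6324, -0.2146, 0.0934]
ee_rot: [-3.14, -0.001, 1.675]
wrist_force: [1.2, -0.1, -0.7]
width: 0.0515
finger_force: 30.0
time: 29.15
tool_pos: [0.6314, -0.2141, 0.0926]
ee_rot: [-3.138, -0.002, 1.675]
wrist_force: [-0.7, -0.1, 0.1]
width: 0.0514
finger_force: 30.0
29.15 [ 0.63142175 -0.21409494  0.09256859] [-3.13805480e+00 -1.94715129e-03  1.67502799e+00] 0.05144420220809243
n 2393 c [ 631.  -211.8] size [109.7 103.7] ang 2.7 z97 0.0158 px 277 191 rgb [131. 133. 127.]
[ 0.63210251 -0.21400177  0.05224964]
```

View pics/w12.png

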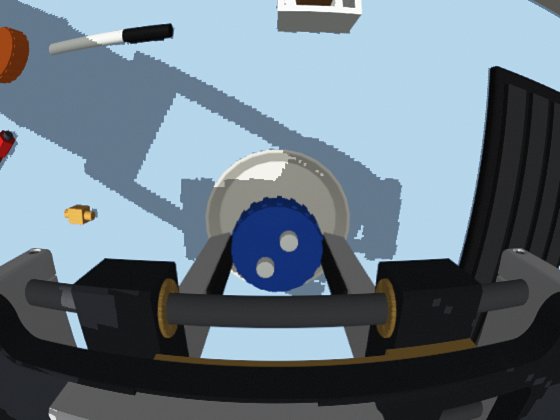

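The cap (277,243) is held above the dish (277,215) with its ports up and is centred by measurement. I lower it.

```bash
python3 -m handwheel '[[[0,0,0],[0.01,0,-0.3],0.6],[[0,0,0],[0,0,-0.35],0.6],[[0,0,0],[0,0,-0.2],0.6],[[0,0,0],[0,0,-0.05],0.6],[[0,0,0],[0,0,0],0.6]]';python3 -m handwheel '[[[0,0,0],[0,0,0],0.6],[[0,0,0],[0,0,-0.03],0.6],[[0,0,0],[0,0,0],0.6],[[0,0,0],[0,0,0],0.6]]';python3 -m handwheel '[[[0,0,0],[0,0,-0.03],0.6],[[0,0,0],[0,0,0],0.6],[[0,0,0],[0,0,0],0.6]]'
```

```text
time: 29.7
tool_pos: [0.6319, -0.2141, 0.0495]
ee_rot: [-3.141, -0.001, 1.675]
wrist_force: [0.1, 0.4, -0.6]
width: 0.0513
finger_force: 30.0
time: 30.1
tool_pos: [0.6329, -0.2145, 0.0489]
ee_rot: [3.141, 0.0, 1.675]
wrist_force: [0.1, 0.2, -0.0]
width: 0.0514
finger_force: 30.0
time: 30.4
tool_pos: [0.6326, -0.2143, 0.0469]
ee_rot: [-3.141, -0.0, 1.675]
wrist_force: [0.0, 0.5, -0.6]
width: 0.0509
finger_force: 30.0
```

```bash
python3 -m handwheel '[[[0,0,0],[0,0,-0.03],0.6],[[0,0,0],[0,0,0],0.6],[[0,0,0],[0,0,0],0.6]]';python3 -m handwheel '[[[0,0,0],[0,0,-0.015],0.6],[[0,0,0],[0,0,0],0.6],[[0,0,0],[0,0,0],0.35],[[0,0,0],[0,0,0],0.25],[[0,0,0],[0,0,0],0.25]]';python3 -m handwheel '[[[0,0,0],[0,0,0],0.25],[[0,0,0],[0,0,0.3],0.25],[[0,0,0],[0,0,0.7],0.2],[[0,0,0],[0,0,0.9],0.2],[[0,0,0],[-0.6,0,0.7],0.2]]';python3 -m handwheel '[[[0,0,0],[-0.9,0,0],0.2],[[0,0,0],[-0.9,0,0],0.2],[[0,0,0],[-0.9,0,0],0.2],[[0,0,0],[0,0,0],0.2],[[0,0,0],[0,0,0],0.2]]'
python3 - <<'E'
from h import *
o=robot.get_obs();print(o['time'],o['tool_pos'])
p,d=snap('scene','s13.png');a=cv2.imread('pics/s13.png')[230:310,170:470];cv2.imwrite('pics/c13.png',cv2.resize(a,(800,213),interpolation=cv2.INTER_CUBIC))
for u,v in[]:pass
c=robot.calibration('scene');K=c['mtx'];E=np.array(c['extrinsics']);v,u=np.mgrid[:420,:560]
X=np.stack([(u-K[0][2])/K[0][0]*d,(v-K[1][2])/K[1][1]*d,d,np.ones_like(d)],-1)@E.T
X=X[...,:3];find(X,p,.632,-.214,.04,.022,.06)
find(X,p,.64,-.041,.02,.08,.12);find(X,p,.6345,.0102,.02,.08,.12)
E
```

```text
time: 30.7
tool_pos: [0.6326, -0.2144, 0.0453]
ee_rot: [-3.141, -0.0, 1.675]
wrist_force: [0.1, -0.4, -0.2]
width: 0.0512
finger_force: 30.0
time: 31.2
tool_pos: [0.6327, -0.2144, 0.0448]
ee_rot: [3.141, 0.0, 1.675]
wrist_force: [0.1, 0.7, -0.1]
width: 0.0692
finger_force: 0.0
time: 31.7
tool_pos: [0.6048, -0.2144, 0.1781]
ee_rot: [3.137, 0.002, 1.676]
wrist_force: [0.5, 0.1, -0.3]
width: 0.0752
finger_force: 0.0
time: 32.2
tool_pos: [0.4675, -0.2146, 0.1763]
ee_rot: [3.139, 0.001, 1.674]
wrist_force: [-2.1, -0.1, 0.5]
width: 0.0752
finger_force: 0.0
32.2 [ 0.46754746 -0.21455143  0.17627837]
n 394 c [ 633.5 -212.1] size [51.8 54.8] ang 70.9 z97 0.0382 px 204 263 rgb [ 16.  58. 151.]
n 133 c [642.5 -40.1] size [23.3 25.2] ang 52.0 z97 0.0967 px 288 239 rgb [141. 144. 134.]
n 124 c [637.1  10. ] size [21.5 23.9] ang 31.9 z97 0.0967 px 312 236 rgb [141.5 146.5 139. ]
```

View pics/c13.png

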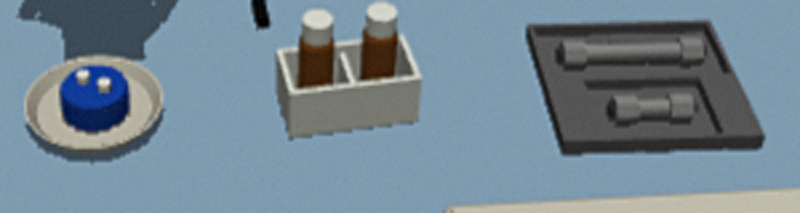

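The final view shows the cap centred in the dish with its ports up (95,97), both vials upright in the rack (318,48 and 380,40), and both columns in their bays (632,52 and 652,106). I hand in.

```bash
python3 -c "
from bench import robot
print(robot.close_job())"
```

```text
the job is handed in; nothing more can be done
None
```

The job is done and handed in at about 32 s of the 138 s: both columns lie in their bays, both vials stand in the rack, the blue cap sits centred in the dish with its ports up, and the gripper has let go of everything.

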